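# Switch off, then hold the isolator cover over its box

## Robot

A 6-joint arm with a two-finger parallel gripper is mounted at the origin on the work surface. World frame = base frame: x ahead of the robot, y to its left, z up, the work surface at z = 0. Lengths are in mm, angles in degrees, forces in N, time in s.
With the tool pointing down it reaches from about 350 to 850 mm from the base axis. Payload 8.1 kg.
Tool frame: the origin (TCP) lies at the very end of the fingers, on their centre line; the grasp point (between the pads) lies 19 mm behind it; z points along the fingers, y is the line along which they close (so a half turn about z gives the same grasp; the last joint's range is limited). The gripper opens to 85 mm and grips with 20 to 120 N. Pads are 22 mm wide; open, the fingers measure 114 mm over their backs; the gripper's body (76 mm by 85 mm) begins 54 mm behind the grasp point. The pads swing forward as they close: fully open they stand 13 mm farther back than shut.
Start: joints at [-68.434, 7.471, 85.268, -0, 87.261, -4.893], TCP at [267.356, -537.146, 231.292] pointing down, gripper open.
Joint ranges: [-169.43, 169.43], [-51.17, 129.36], [1.28, 143.12], [-76.62, 256.62], [0, 156.53], [-152.29, 152.29]. Speed limits (degrees/s): [136.94, 136.94, 159.86, 180, 180, 180].

## Interface

Orientations are given as [roll, pitch, yaw] about the fixed x, y, z axes, in that order (R = Rz(yaw) Ry(pitch) Rx(roll)).
In Python, from bench import * gives the robot as it stands.
- The arm moves only by the tool play_rows, never from a script. Its argument "increments" is a list of rows, each a list of 3 entries, a list of its own where there are three numbers: the gripper's target within -1 to 1 (fully open at 1, half-way at 0, shut at -1), then the shift along the tool's x, y, z in mm, then the turn about the tool's z in rad. A call has 1 to 12 rows; each row shifts and turns the commanded pose from where the row before left it, along the tool's axes as they then stand; what a row does not reach is not made up. A row lasts 1/12 s, in which the tool goes at most 41.7 mm and 7.16 degrees, less where a joint would pass 70% of its speed; a pose out of reach is approached as far as the arm can. A call is refused whole if a number of a shift passes 41.7 or a number of a turn 0.125, either way. A call with a gripper value outside its range is refused whole. The fingers move at their own pace and stop on an object; "force" is the grip in N (left out, the last holds). Time passes only in rows, so rows that do not move let the fingers close. It gives the time, the measured TCP pose, the force, the opening and the grip force at its end, in the units of the state.
- sense(): the state, without advancing time (a new reading comes with each control period).
- snapshot(name): name is "side" or "top" or "wrist"; returns a dict with "color" (480x640x3 uint8, red, green, blue), "intrinsics" (3x3 intrinsics, pixels), "k1" (the pictures are not rectified: a ray, as slopes to the right and down, at radius r is drawn at 1 + k1 r^2 times it, then the intrinsics apply), "world_from_camera" (4x4, takes a point from camera to world coordinates). Camera axes: x right, y down, z forward; pixel columns grow to the right and rows downward; lengths in mm; the calibration is good to about 2 mm. A picture is of the moment at which its call begins. There is no depth.
- hand_in(): hands the job in; it is judged then, once.
Trained networks look in a picture, given as the dict that the camera call returned (one of the last four; its "shot" number tells which), for a name from the list of things; names that differ only in an ending like _2 or _b are one class to them, and where a whole thing is asked for, a point or a joint stands for the part that bears it (a point fixed in the world has none). Each returns a list of dicts, best first, with "p" (0 to 1); they miss things now and then, are a little off and sometimes report something else, mostly with a low value. They report only what shows in the picture. A call takes as long as a camera call.
- find_in(query, picture): "xyz" ([x, y, z] in mm, in the coordinates of the camera as it stood for that picture, good to about 4 mm: the middle of the surface that is visible of it).
- regions_of(query, picture): "mask" (480x640 bool, what is visible of it).
- pinpoint(query, picture): "xyz" ([x, y, z] in mm, in the coordinates of the camera as it stood for that picture, good to about 4 mm: a listed point, or the origin of a listed thing).
The state is a dict: "time": time; "joint_pos": joint angles; "qd": joint speeds; "joint_efforts": joint torques, N m; "tool_pos": TCP position; "tcp_rot": TCP orientation; "ft_force": force on the tool from outside, world axes, zero at the start; "wrist_torque": the same for the moment, N m; "finger_gap": finger opening in mm; "grip_force": force on a finger pad.
Only numpy, scipy, OpenCV 4.12 (cv2) and the standard library are available. Lean on these libraries where they do the work, as an engineer would, in place of code of your own. Each camera call takes 0.05 s, during which the arm holds its last target. There are 200 camera calls.

## Task

Throw the bench supply lever into its green notch so the power is off. Then take the isolator cover by its red handle, carry it over the raised white conduit without bumping the conduit, and hold it level and square just above the open isolator box, lined up with the rim (either way round) with about a finger's width (15 mm) of air between them and never touching the box, so that I can connect the wires underneath. Finish still holding it there, still and not set down, with the lever still in the green notch and the other things on the bench left where they are.

Things in the scene. Friction and masses are not known exactly. Their poses are not given: they have to be found in the camera images.
- switchbox: Grey metal supply switch box 150 x 80 x 45 mm (x, y, z), fixed to the bench; it and the isolator box may swap places. Origin: centre of its underside. Its lever swings in its own x-z plane. A dark quadrant plate stands 9 to 21 mm to +y of that plane, up to 62 mm from the pivot, with three notches: red (nearest -x), white, green (nearest +x), patches alike on the box.
- supply_lever (a joint): Lever angle (rad), 0 to 1.2. At 0 it leans 0.6 from vertical to the switch box's -x; it grows as it swings over the top to +x (upright at 0.6). Notch centres: red 0.10, white 0.52, green 0.95 (spans 0.83 to 1.07). Dry friction, about 2.2 N at the ball: it stays where left; notches are seen, not felt. Starts between red and just past white.
- lever_ball (a point): Centre of the black ball knob (28 mm diameter) on the end of the 10 mm steel lever rod, 100 mm from the pivot. Nothing stands beside it; it can be pinched along the switch box's y axis and turns between the fingers. A small orange pointer on the rod, 57 mm from the pivot, shows the notch.
- lever_pivot (a point): Pivot of the lever, on the switch box's centre, 45 mm above the bench; hinge axis along the switch box's y axis. Axes as the switch box.
- green_notch (a point): Centre of the green notch on the quadrant plate, 57 mm from the pivot and 15 mm to +y of the lever's plane.
- cover: Isolator cover, loose, flat on the bench: grey plate 120 x 100 x 14 mm (x, y, z), yellow disc (radius 36, top at 17 mm), red disc (radius 24, top at 22 mm) and red bar handle 60 mm long (along x), 16 mm thick (along y), 22 to 52 mm above the underside; it does not turn. Origin: centre of the underside. 0.2 to 0.35 kg. Same if turned half round.
- cover_grip (a point): Where to pinch the red handle: centre of the handle, 44 mm above the cover's underside (8 mm below the handle's top). Axes as the cover; pinch along its y.
- isobox: Open grey isolator box 120 x 100 x 60 mm (x, y, z), walls 4 mm, with white terminals inside, fixed to the bench at a different place and yaw each time. Origin: centre of its underside.
- isobox_rim (a point): Centre of the open mouth of the isolator box, at rim height, 60 mm above the bench. Axes as the box. The cover's underside must hover above this point with the cover's x along the box's x (either way).
- conduit: White round conduit, 25 mm diameter, 400 mm long along its x, lying fixed on two wooden trestles (60 mm wide feet) between the cover and the boxes. Its top is 110 mm above the bench. Origin: on the bench below its middle. It runs nearly along the world's x.
- carton: Bystander: open brown carton 130 x 110 x 60 mm with one flap, loose. Origin: centre of its underside.
- jar: Bystander: jar 56 mm diameter, 85 mm tall with an orange cap, loose. Origin: centre of its underside.
- tape: Bystander: roll of blue tape, 84 mm diameter, 22 mm tall, lying flat, loose. Origin: centre of its underside.
- screwdriver: Bystander: screwdriver 140 mm long with an orange handle, lying along its x on the bench, loose.

How it is judged (in metres and radians):
On the way, in this order (a step that is already met when the one before it is completed fails the run):
1. the supply lever rests in the green notch while the cover still lies on the bench (value of joint supply_lever between 0.83 and 1.07 rad and velocity of joint supply_lever between -0.1 and 0.1 rad/s and height (world z) of cover below 0.01 m), for 0.3 s.
2. the cover passes over the conduit, above it (height (world z) of cover above 0.115 m and y of cover in the frame of conduit between -0.06 and 0.06 m and x of cover in the frame of conduit between -0.2 and 0.2 m).
At the end, for the whole second after the job is handed in: Cover held still in the fingers, underside centre within 8 mm sideways of the box mouth's centre and 5 to 28 mm above the rim, square within 0.1 rad (either way round), level within 0.08 rad, not touching the box; lever in the green notch (0.83 to 1.07 rad) (value of joint supply_lever between 0.83 and 1.07 rad and horizontal distance between cover and isobox_rim below 0.008 m and z of cover in the frame of isobox_rim between 0.005 and 0.028 m and angle between the x axis of cover and the x axis of isobox_rim, either way round below 0.1 rad and angle between cover's own z axis and vertical below 0.08 rad and contact force between cover and isobox below 0.1 N and contact force between cover and the fingers above 1 N and linear speed of cover below 0.01 m/s and angular speed of cover below 0.05 rad/s); the arm keeps its last pose, push and grip.
It fails at once if the cover is taken while the lever is out of the green notch (distance of cover from where it was at the start of the episode above 0.03 m and not (value of joint supply_lever between 0.83 and 1.07 rad)).
It fails at once if the cover touches the isolator box (contact force between cover and isobox above 1 N).
It fails at once if the conduit is bumped (contact force between conduit and anything else above 3 N).
It fails at once if the carton, jar, tape or screwdriver is disturbed (moved 20 mm) (distance of any of carton, jar, tape, screwdriver from where it was at the start of the episode above 0.02 m).
It also fails if it takes over 64 s, if anything falls off the work surface, if the arm or the gripper's body presses on something with over 40 N, if the wrist force passes 120 N, or if a joint passes its speed limit or range.

## Working session

There is one attempt and no reset: what is moved stays moved. The work goes in short steps, Python scripts to look and compute and a tool call to move; the robot and the scene stay as the last step left them, time stands still between calls to the robot, and variables do not carry over. Pictures are saved under pics/ and viewed, at most 11 in all, crops included, and the job is handed in when it is done.

Besides the shell and the picture viewer there is one more tool, called after "Emit:" as name([rows], argument=value, ...), one row to a line, values as JSON. play_rows: Moves the arm, as the interface text tells. Its arguments: {"type":"object","properties":{"increments":{"type":"array","items":{"type":"array"}},"force":{"type":"number"}},"required":["increments"]}

```bash
mkdir -p pics; cat > h.py <<'E'
from bench import *
import numpy as np, cv2
def W(s,p): 
    T=np.array(s["world_from_camera"]); return (T@np.append(p,1))[:3]
def pin(s,names,fn=pinpoint):
    for n in names:
        print(n,[(np.round(W(s,d["xyz"])).tolist(),round(d["p"],2)) for d in fn(n,s)[:2]])
def save(s,name): cv2.imwrite("pics/"+name,s["color"][:,:,::-1])
E
python3 - <<'E'
from h import *
st=sense(); print(st["time"],st["tool_pos"],st["tcp_rot"],st["finger_gap"])
ims=[]
for c in ["top","side"]:
    s=snapshot(c); ims.append(s["color"])
    print(c,np.round(np.array(s["world_from_camera"])[:3],2).tolist())
    pin(s,["switchbox","lever_ball","lever_pivot","green_notch","cover","cover_grip","isobox","isobox_rim","conduit","carton","jar","tape","screwdriver"])
cv2.imwrite("pics/a.png",ims[0][:,:,::-1]);cv2.imwrite("pics/b.png",ims[1][:,:,::-1])
print(sense()["time"])
E
```

```text
0.0 [ 267.14101378 -536.64398665  230.24804975] [-1.79895627e+02 -7.63819170e-03  2.64561223e+01] 85.30768819420662
top [[0.01, -1.0, 0.04, 551.9], [-1.0, -0.01, -0.01, 9.27], [0.01, -0.04, -1.0, 1081.93]]
switchbox [([531.0, 367.0, 3.0], 0.55)]
lever_ball [([489.0, 381.0, 136.0], 0.54)]
lever_pivot [([527.0, 373.0, 44.0], 0.7), ([530.0, -322.0, 45.0], 0.31)]
green_notch [([552.0, 373.0, 101.0], 0.72)]
cover [([528.0, -326.0, 0.0], 0.79)]
cover_grip [([532.0, -322.0, 49.0], 0.69)]
isobox [([532.0, 80.0, -0.0], 0.68)]
isobox_rim [([535.0, 85.0, 63.0], 0.75)]
conduit [([529.0, -71.0, -4.0], 0.64)]
carton [([734.0, 265.0, 4.0], 0.6)]
jar [([718.0, -208.0, 1.0], 0.78)]
tape [([720.0, -356.0, 1.0], 0.67)]
screwdriver [([706.0, 60.0, 1.0], 0.8)]
side [[-0.97, -0.11, 0.22, 400.06], [-0.24, 0.49, -0.84, 811.1], [-0.01, -0.87, -0.5, 561.85]]
switchbox [([534.0, 367.0, -2.0], 0.66)]
lever_ball [([495.0, 378.0, 136.0], 0.77), ([537.0, 368.0, 44.0], 0.71)]
lever_pivot [([537.0, 368.0, 44.0], 0.85), ([530.0, -323.0, 43.0], 0.19)]
green_notch [([554.0, 377.0, 97.0], 0.56)]
cover [([531.0, -321.0, 2.0], 0.92)]
cover_grip [([530.0, -321.0, 45.0], 0.95), ([705.0, 61.0, 4.0], 0.65)]
isobox [([538.0, 79.0, 4.0], 0.73)]
isobox_rim [([541.0, 80.0, 57.0], 0.94)]
conduit []
carton [([735.0, 261.0, 1.0], 0.78)]
jar [([718.0, -207.0, 1.0], 0.82)]
tape [([719.0, -355.0, 1.0], 0.86), ([706.0, 64.0, 5.0], 0.39)]
screwdriver [([707.0, 65.0, 1.0], 0.76)]
1.4
```

View pics/a.png

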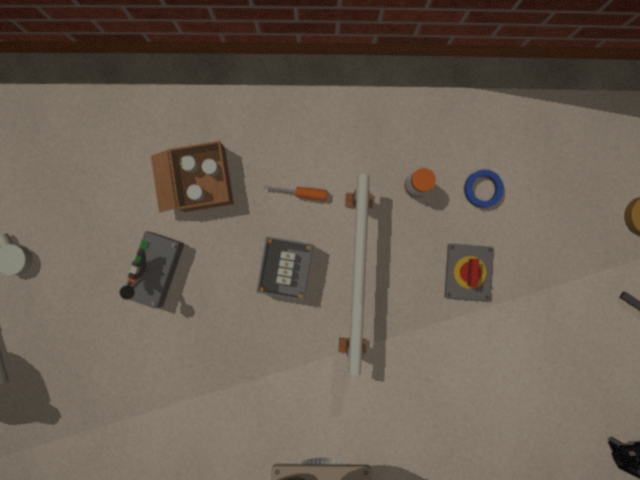

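View pics/b.png

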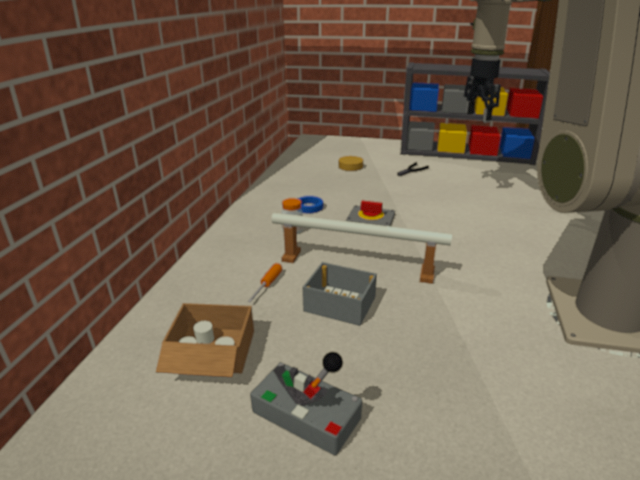

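```bash
cat >> h.py <<'E'
def ray(s,px,z):
    K=np.array(s["intrinsics"],float); k=s["k1"]; T=np.array(s["world_from_camera"])
    d=(np.asarray(px,float)-[K[0,2],K[1,2]])/[K[0,0],K[1,1]]; u=d.copy()
    for _ in range(8): u=d/(1+k*(u**2).sum(1,keepdims=True))
    v=np.c_[u,np.ones(len(u))]@T[:3,:3].T; o=T[:3,3]
    return o+v*((z-o[2])/v[:,2])[:,None]
def rect(s,name,z):
    for d in regions_of(name,s)[:1]:
        m=d["mask"].astype(np.uint8)
        m=cv2.morphologyEx(m,cv2.MORPH_OPEN,np.ones((5,5),np.uint8))
        c=max(cv2.findContours(m,0,2)[0],key=cv2.contourArea)[:,0]
        P=ray(s,c,z)[:,:2].astype(np.float32)
        (cx,cy),(w,h),a=cv2.minAreaRect(P)
        if w<h: w,h,a=h,w,a+90
        a=(a+90)%180-90
        print(name,round(d["p"],2),"c",round(cx,1),round(cy,1),"size",round(w,1),round(h,1),"yaw",round(a,1))
E
python3 - <<'E'
from h import *
s=snapshot("top")
rect(s,"switchbox",45);rect(s,"isobox",60);rect(s,"cover",14);rect(s,"conduit",100);rect(s,"lever_ball",136)
s=snapshot("side")
rect(s,"switchbox",45);rect(s,"cover",14)
s=snapshot("wrist");save(s,"c.png")
E
```

```text
switchbox 0.67 c 531.1 364.7 size 154.4 96.6 yaw -18.2
isobox 0.83 c 535.7 80.4 size 121.7 101.7 yaw -8.9
cover 0.62 c 532.0 -319.7 size 122.9 102.5 yaw -3.6
conduit 0.58 c 527.4 -64.9 size 399.7 54.6 yaw -2.4
switchbox 0.74 c 519.1 351.7 size 169.3 163.8 yaw 72.3
cover 0.87 c 531.6 -340.2 size 155.8 122.5 yaw 88.8
```

Emit:
play_rows([
  [1,[0,0,0],0.111],
  [1,[0,0,0],0.111],
  [1,[0,0,0],0.111],
  [1,[0,0,0],0.111],
  [1,[0,0,0],0.111],
  [1,[0,0,0],0.111],
  [1,[0,0,0],0.114],
  [1,[0,-15,0],0],
  [1,[0,-30,0],0],
  [1,[-3,-36,0],0],
  [1,[-3,-36,0],0],
  [1,[-3,-36,0],0],
])

```text
time: 2.9
tool_pos: [306.7, -387.6, 231.1]
tcp_rot: [-180.0, -0.0, -18.3]
ft_force: [1.1, 0.1, 0.5]
finger_gap: 85.5
grip_force: 0.0
```

Emit:
play_rows([
  [1,[-3,-36,0],0],
  [1,[-3,-36,0],0],
  [1,[-3,-36,0],0],
  [1,[-3,-36,0],0],
  [1,[-3,-36,0],0],
  [1,[-3,-36,0],0],
  [1,[-3,-36,0],0],
  [1,[-3,-36,0],0],
  [1,[-3,-36,0],0],
  [1,[-3,-36,0],0],
  [1,[-3,-36,0],0],
  [1,[-3,-36,0],0],
])

```text
time: 3.9
tool_pos: [407.7, 34.4, 231.7]
tcp_rot: [-180.0, -0.1, -18.2]
ft_force: [0.0, 0.4, -0.6]
finger_gap: 85.4
grip_force: 0.0
```

Emit:
play_rows([
  [1,[-3,-36,0],0],
  [1,[-3,-36,0],0],
  [1,[-3,-36,0],0],
  [1,[-3,-36,0],0],
  [1,[-3,-36,0],0],
  [1,[-3,-36,0],0],
  [1,[-3,-30,0],0],
  [1,[0,-20,0],0],
  [1,[0,-10,0],0],
  [1,[0,0,0],0],
  [1,[0,0,0],0],
])

```text
time: 4.82
tool_pos: [473.9, 300.9, 231.0]
tcp_rot: [179.9, 0.0, -18.2]
ft_force: [0.1, 0.3, 0.3]
finger_gap: 85.3
grip_force: 0.0
```

```bash
python3 - <<'E'
from h import *
st=sense(); print(st["time"],st["tool_pos"],st["tcp_rot"],st["finger_gap"])
s=snapshot("wrist");save(s,"c.png");pin(s,["lever_ball","lever_pivot","green_notch"]);rect(s,"switchbox",45)
s=snapshot("wrist");pin(s,["lever_ball","lever_pivot","green_notch"])
E
```

```text
4.8167 [473.87609422 300.93426251 231.04377755] [ 1.79949562e+02  1.93233772e-02 -1.81970797e+01] 85.31278304612785
lever_ball [([487.0, 382.0, 137.0], 0.66)]
lever_pivot [([532.0, 368.0, 45.0], 0.83)]
green_notch [([556.0, 375.0, 102.0], 0.83), ([531.0, 370.0, 1.0], 0.31)]
switchbox 0.56 c 519.9 374.8 size 177.7 93.2 yaw -20.2
lever_ball [([488.0, 385.0, 134.0], 0.68)]
lever_pivot [([534.0, 367.0, 44.0], 0.77)]
green_notch [([557.0, 377.0, 101.0], 0.72)]
```

View pics/c.png

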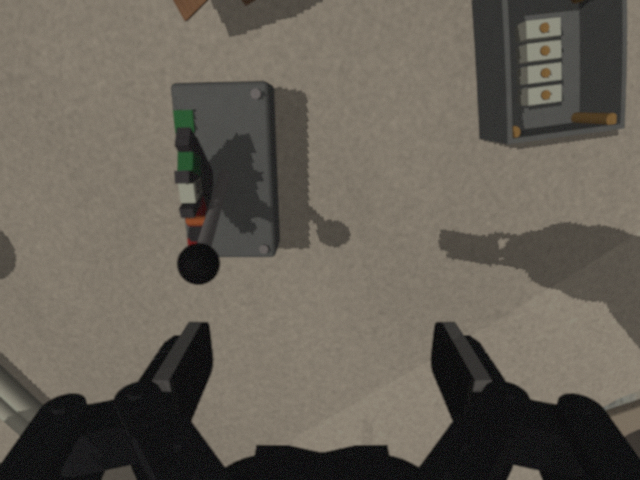

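Emit:
play_rows([
  [1,[-3,-20,0],0],
  [1,[-4,-25,0],0],
  [1,[-4,-25,0],0],
  [1,[-2,-12.7,10],0],
  [1,[0,0,20],0],
  [1,[0,0,30],0],
  [1,[0,0,30],0],
  [1,[0,0,16],0],
  [1,[0,0,8],0],
  [1,[0,0,0],0],
])

```text
time: 6.1
tool_pos: [486.2, 382.9, 114.7]
tcp_rot: [179.8, 0.2, -18.2]
ft_force: [-1.0, 0.3, -0.1]
finger_gap: 85.5
grip_force: 0.0
```

Emit:
play_rows([
  [-1,[0,0,0],0],
  [-1,[0,0,0],0],
  [-1,[0,0,0],0],
  [-1,[0,0,0],0],
  [-1,[0,0,0],0],
  [-1,[0,0,0],0],
  [-1,[0,0,0],0],
  [-1,[0,0,0],0],
  [-1,[0,0,0],0],
  [-1,[0,0,0],0],
], force=30)

```text
time: 6.93
tool_pos: [487.2, 382.8, 118.8]
tcp_rot: [179.9, 0.0, -18.2]
ft_force: [-7.3, -7.8, 9.9]
finger_gap: 25.9
grip_force: 29.0
```

```bash
python3 - <<'E'
from h import *
st=sense(); print(st["time"],st["tool_pos"],st["tcp_rot"],st["finger_gap"],st["ft_force"])
s=snapshot("wrist");save(s,"d.png");pin(s,["lever_ball","lever_pivot","green_notch"])
E
```

```text
6.9333 [487.19591732 382.82391228 118.75130048] [ 1.79881283e+02  1.28698342e-02 -1.82462295e+01] 25.881396516922752 [-7.33653931 -7.82399438  9.88240591]
lever_ball [([486.0, 385.0, 136.0], 0.82)]
lever_pivot [([536.0, 371.0, 45.0], 0.74), ([555.0, 375.0, 103.0], 0.65)]
green_notch [([555.0, 377.0, 106.0], 0.83)]
```

View pics/d.png

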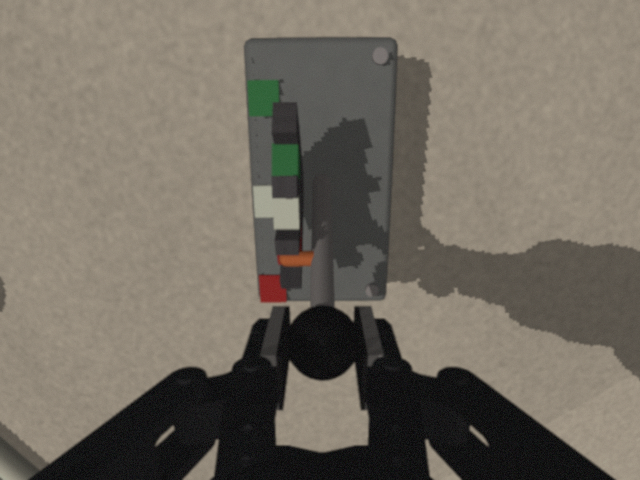

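Emit:
play_rows([
  [-1,[6.2,0.7,-3.6],0],
  [-1,[6.5,0,-3],0],
  [-1,[6.6,0,-2.2],0],
  [-1,[6.8,0,-1.8],0],
  [-1,[6.9,0,-1.3],0],
  [-1,[6.9,0,-0.8],0],
  [-1,[7,0,-0.3],0],
  [-1,[7,0,0.2],0],
  [-1,[7,0,0.6],0],
  [-1,[6.9,0,1.2],0],
  [-1,[6.8,0,1.6],0],
  [-1,[7.6,0,2.5],0],
])

```text
time: 8.13
tool_pos: [566.5, 357.0, 124.6]
tcp_rot: [-180.0, -0.0, -18.2]
ft_force: [-4.3, -2.6, 1.4]
finger_gap: 26.0
grip_force: 29.4
```

Emit:
play_rows([
  [-1,[0,0,0],0],
  [-1,[0,0,0],0],
  [-1,[0,0,0],0],
])

```text
time: 8.38
tool_pos: [566.3, 357.1, 124.6]
tcp_rot: [-180.0, -0.1, -18.3]
ft_force: [0.9, -3.7, 0.9]
finger_gap: 25.6
grip_force: 29.7
```

```bash
python3 - <<'E'
from h import *
st=sense(); print(st["time"],st["tool_pos"],st["tcp_rot"],st["finger_gap"],st["ft_force"])
s=snapshot("wrist");save(s,"e.png");pin(s,["lever_ball","lever_pivot","green_notch"])
E
```

```text
8.3833 [566.27576355 357.09881922 124.61144017] [-1.79988840e+02 -7.99027110e-02 -1.82694943e+01] 25.598068583387892 [ 0.90932459 -3.69334334  0.88425769]
lever_ball [([556.0, 363.0, 140.0], 0.96), ([558.0, 375.0, 101.0], 0.51)]
lever_pivot [([531.0, 369.0, 43.0], 0.63), ([556.0, 376.0, 100.0], 0.6)]
green_notch [([555.0, 377.0, 99.0], 0.96)]
```

View pics/e.png

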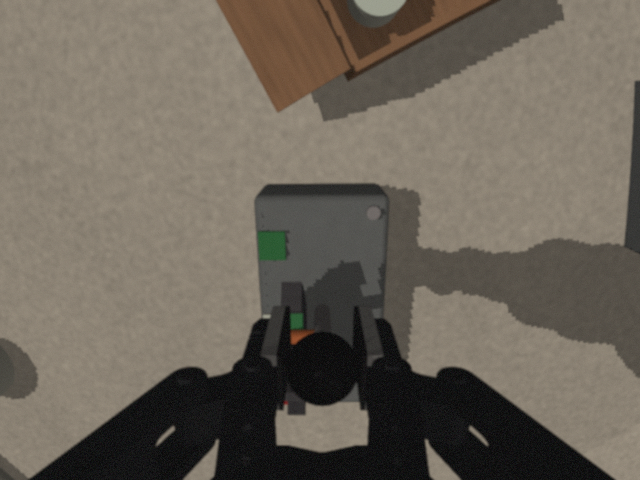

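Emit:
play_rows([
  [-0.2,[0,0,0],0],
  [0,[0,0,0],0],
  [0,[0,0,0],0],
  [0,[0,0,0],0],
  [0,[0,0,0],0],
])

```text
time: 9.0
tool_pos: [565.3, 357.9, 124.3]
tcp_rot: [-180.0, -0.0, -18.2]
ft_force: [0.6, 0.1, 0.2]
finger_gap: 43.0
grip_force: 0.0
```

```bash
python3 - <<'E'
from h import *
st=sense(); print(st["time"],st["tool_pos"],st["finger_gap"],st["ft_force"])
p=np.array([533,367.5,45]);R=np.array([[.95,-.312],[.312,.95]])
for c in ["wrist","wrist","top","side"]:
    s=snapshot(c);pin(s,["lever_ball","lever_pivot"])
    if c=="wrist": 
        d=regions_of("lever_ball",s)
        m=d[0]["mask"]; print(d[0]["p"],m.sum(),np.argwhere(m).mean(0)[::-1])
    for d in pinpoint("lever_ball",s)[:1]: print(R@(W(s,d["xyz"])-p)[:2])
    if c=="side": cv2.imwrite("pics/f.png",cv2.resize(s["color"][330:460,230:400,::-1],None,fx=4,fy=4))
E
```

```text
9.0 [565.28757351 357.9126628  124.28152949] 42.977926215610985 [0.5784815  0.10699232 0.17347912]
lever_ball [([556.0, 360.0, 141.0], 0.6)]
lever_pivot [([532.0, 370.0, 43.0], 0.76)]
0.64 5175 [321.37256039 361.15516908]
[24.48937854  0.58129623]
lever_ball [([554.0, 362.0, 140.0], 0.95)]
lever_pivot [([534.0, 371.0, 45.0], 0.69)]
0.92 5252 [320.74904798 361.43012186]
[21.53786398  1.72045678]
lever_ball [([554.0, 357.0, 138.0], 0.47)]
lever_pivot [([527.0, 370.0, 43.0], 0.65)]
[22.82971602 -3.76476295]
lever_ball [([560.0, 357.0, 141.0], 0.67)]
lever_pivot [([536.0, 368.0, 42.0], 0.56)]
[28.93805164 -1.27712808]
```

View pics/f.png

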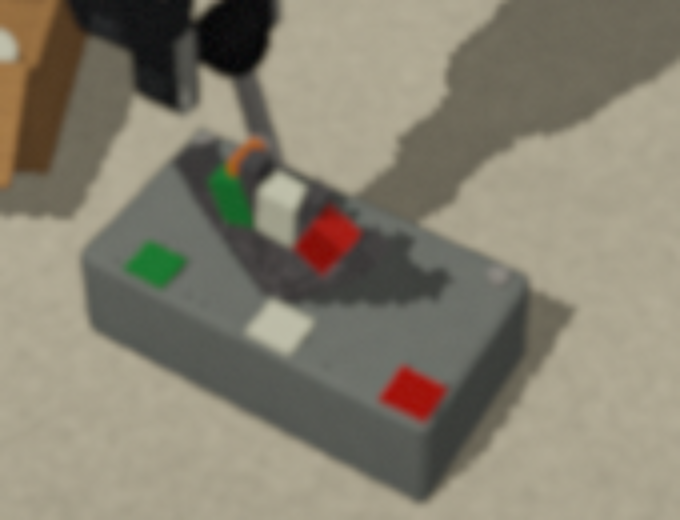

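Emit:
play_rows([
  [0,[-5,0,0],0],
  [0,[-5,0,0],0],
  [0,[0,0,0],0],
  [-1,[0,0,0],0],
  [-1,[0,0,0],0],
  [-1,[0,0,0],0],
  [-1,[0,0,0],0],
  [-1,[0,0,0],0],
  [-1,[0,0,0],0],
], force=60)

```text
time: 10.65
tool_pos: [556.1, 360.4, 124.4]
tcp_rot: [180.0, -0.0, -18.2]
ft_force: [-2.8, -2.4, 3.9]
finger_gap: 25.1
grip_force: 58.9
```

Emit:
play_rows([
  [-1,[2.5,0,0.7],0],
  [-1,[2.5,0,0.7],0],
  [-1,[2.5,0,0.8],0],
  [-1,[2.5,0,1],0],
  [-1,[0,0,0],0],
  [-1,[0,0,0],0],
  [-1,[0,0,0],0],
])

```text
time: 11.23
tool_pos: [565.9, 357.3, 120.9]
tcp_rot: [-180.0, -0.0, -18.3]
ft_force: [0.2, -2.5, 2.9]
finger_gap: 24.8
grip_force: 58.9
```

Emit:
play_rows([
  [-0.2,[0,0,0],0],
  [0,[0,0,0],0],
  [0,[0,0,0],0],
  [0,[0,0,0],0],
  [0,[0,0,0],0],
])

```text
time: 11.65
tool_pos: [565.3, 357.7, 120.9]
tcp_rot: [-180.0, 0.0, -18.2]
ft_force: [-0.2, 0.8, 0.3]
finger_gap: 43.0
grip_force: 0.0
```

```bash
python3 - <<'E'
from h import *
st=sense(); print(st["time"],st["tool_pos"],st["finger_gap"],st["ft_force"])
p=np.array([533,367.5,45]);R=np.array([[.95,-.312],[.312,.95]])
for c in ["wrist","wrist","top","side"]:
    s=snapshot(c)
    for d in pinpoint("lever_ball",s)[:1]: print(W(s,d["xyz"]),R@(W(s,d["xyz"])-p)[:2])
    if c=="wrist": 
        d=regions_of("lever_ball",s)
        m=d[0]["mask"]; print(d[0]["p"],m.sum(),np.argwhere(m).mean(0)[::-1])
    if c=="side": cv2.imwrite("pics/g.png",cv2.resize(s["color"][330:460,230:400,::-1],None,fx=4,fy=4))
E
```

```text
11.65 [565.31644156 357.72241034 120.86016845] 43.03848025359057 [-0.22321407  0.76111372  0.30031589]
[565.32064199 357.3390941  140.49951452] [33.87481253  0.4311797 ]
0.95 4600 [321.63326087 342.92086957]
[566.85233563 359.3831151  135.93306048] [34.69218694  2.85088806]
0.92 4562 [321.68960982 343.14796142]
[564.37729115 356.49031466 136.65250591] [33.24344842 -0.66948623]
```

View pics/g.png

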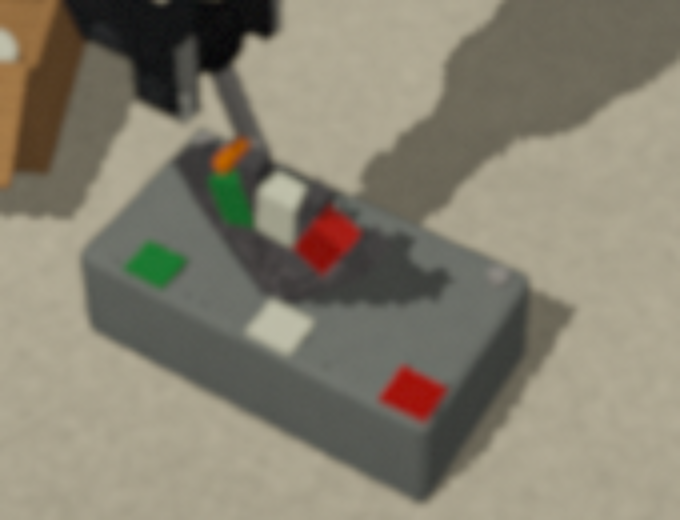

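Emit:
play_rows([
  [0,[0,0,-15],0],
  [0,[0,0,-30],0],
  [0,[0,0,-30],0],
  [1,[0,0,-30],0],
  [1,[0,10,-20],0],
  [1,[-3,30,-10],0],
  [1,[-3,36,0],0],
  [1,[-3,36,0],0],
  [1,[-3,36,0],0],
  [1,[-3,36,0],0],
  [1,[-3,36,0],0],
  [1,[-3,35,0],0],
])

```text
time: 13.15
tool_pos: [464.7, 120.5, 256.0]
tcp_rot: [-180.0, -0.0, -18.2]
ft_force: [1.2, -0.6, 0.8]
finger_gap: 85.6
grip_force: 0.0
```

Emit:
play_rows([
  [1,[0,20,0],0],
  [1,[0,10,0],0],
  [1,[0,0,0],-0.08],
  [1,[0,0,0],-0.08],
  [1,[0,0,0],0],
])

```text
time: 13.57
tool_pos: [456.6, 93.5, 256.2]
tcp_rot: [-180.0, -0.0, -8.9]
ft_force: [0.5, -0.8, 0.1]
finger_gap: 85.4
grip_force: 0.0
```

```bash
python3 - <<'E'
from h import *
st=sense(); print(st["time"],st["tool_pos"],st["tcp_rot"],st["finger_gap"],st["ft_force"])
for i in range(3):
    s=snapshot("wrist");pin(s,["isobox_rim","isobox"]);rect(s,"isobox",60)
m=regions_of("isobox",s)[0]["mask"];im=s["color"].copy();im[cv2.Canny(m.astype(np.uint8)*255,50,100)>0]=[255,0,0]
cv2.imwrite("pics/i.png",im[:,:,::-1])
E
```

```text
13.5667 [456.57250668  93.52549631 256.23752879] [-1.79972375e+02 -3.26517336e-02 -8.87515268e+00] 85.43737135801348 [ 0.53290263 -0.75697876  0.12394176]
isobox_rim [([535.0, 81.0, 66.0], 0.76)]
isobox [([540.0, 83.0, -3.0], 0.81)]
isobox 0.92 c 537.7 83.0 size 121.3 102.3 yaw -9.2
isobox_rim [([535.0, 80.0, 63.0], 0.61)]
isobox [([542.0, 81.0, 1.0], 0.87)]
isobox 0.57 c 537.8 82.9 size 120.4 100.8 yaw -9.2
isobox_rim [([537.0, 85.0, 65.0], 0.87)]
isobox [([540.0, 80.0, 1.0], 0.75)]
isobox 0.58 c 537.7 83.0 size 120.6 100.6 yaw -9.2
```

View pics/i.png

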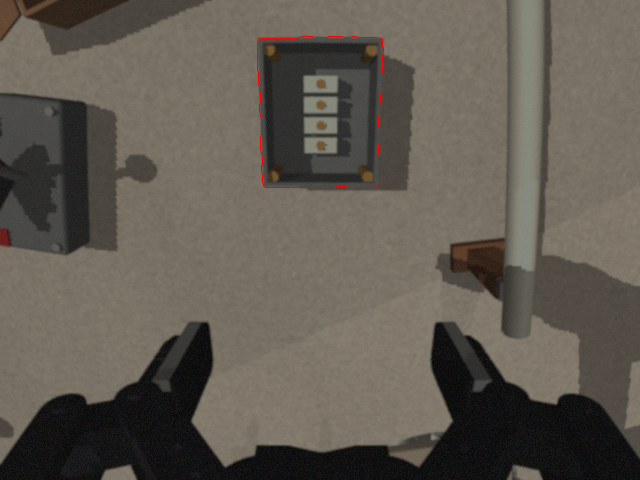

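Emit:
play_rows([
  [1,[2,15,0],0],
  [1,[5,30,0],0],
  [1,[5,38,0],0],
  [1,[5,38,0],0],
  [1,[5,38,0],0],
  [1,[5,38,0],0],
  [1,[5,38,0],0],
  [1,[5,38,0],0],
  [1,[5,38,0],0],
  [1,[5,38,0],0],
  [1,[5,30,0],0],
  [1,[3,20,0],0],
])

```text
time: 15.22
tool_pos: [447.0, -312.4, 255.8]
tcp_rot: [180.0, 0.0, -9.2]
ft_force: [0.3, 0.2, 0.2]
finger_gap: 85.2
grip_force: 0.0
```

Emit:
play_rows([
  [1,[1,8,0],0],
  [1,[0,0,0],-0.046],
  [1,[0,0,0],-0.046],
  [1,[0,0,0],0],
])

```text
time: 15.55
tool_pos: [447.5, -317.0, 255.9]
tcp_rot: [-180.0, 0.0, -3.7]
ft_force: [-0.0, 0.2, 0.0]
finger_gap: 85.7
grip_force: 0.0
```

```bash
python3 - <<'E'
from h import *
st=sense(); print(st["time"],st["tool_pos"],st["tcp_rot"],st["finger_gap"],st["ft_force"])
for i in range(3):
    s=snapshot("wrist");pin(s,["cover_grip","cover"]);rect(s,"cover",14)
T=np.array(s["world_from_camera"])
im=s["color"].astype(int); m=((im[:,:,0]>110)&(im[:,:,1]<60)&(im[:,:,2]<60)).astype(np.uint8)
print(m.sum())
save(s,"j.png")
E
```

```text
15.55 [ 447.50661071 -317.02568351  255.86423154] [-1.79971111e+02  1.21433315e-02 -3.68476571e+00] 85.708749740959 [-0.01361353  0.20258647  0.04161303]
cover_grip [([533.0, -318.0, 47.0], 0.81)]
cover [([529.0, -320.0, -2.0], 0.58)]
cover 0.75 c 531.6 -320.2 size 119.3 100.0 yaw -3.7
cover_grip [([534.0, -317.0, 47.0], 0.69)]
cover [([528.0, -317.0, -0.0], 0.93)]
cover 0.79 c 531.9 -320.2 size 119.4 100.1 yaw -3.9
cover_grip [([534.0, -318.0, 49.0], 0.9)]
cover [([529.0, -322.0, -0.0], 0.75)]
cover 0.86 c 532.1 -320.3 size 119.9 100.0 yaw -3.9
2
```

View pics/j.png

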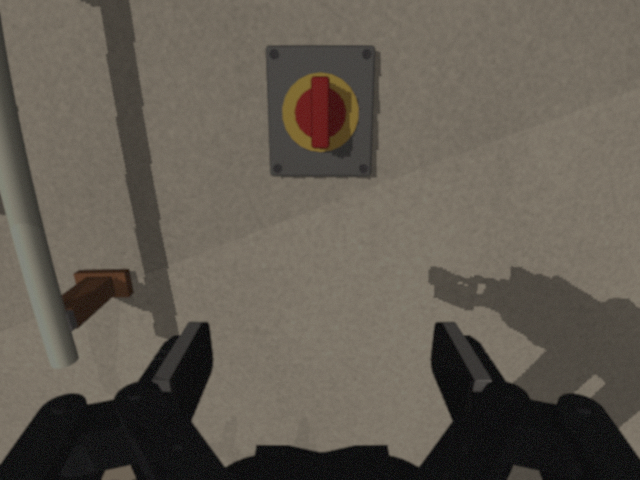

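Emit:
play_rows([
  [1,[15,-0.5,5],0],
  [1,[25,-1,15],0],
  [1,[25,-1,25],0],
  [1,[15,0,35],0],
  [1,[4.5,0,35],0],
  [1,[0,0,35],0],
  [1,[0,0,35],0],
  [1,[0,0,25],0],
  [1,[0,0,12],0],
  [1,[0,0,5],0],
  [1,[0,0,0],0],
])

```text
time: 17.07
tool_pos: [531.6, -320.2, 28.4]
tcp_rot: [-180.0, 0.1, -3.8]
ft_force: [0.3, 0.4, 0.0]
finger_gap: 85.5
grip_force: 0.0
```

Emit:
play_rows([
  [-1,[0,0,0],0],
  [-1,[0,0,0],0],
  [-1,[0,0,0],0],
  [-1,[0,0,0],0],
  [-1,[0,0,0],0],
  [-1,[0,0,0],0],
  [-1,[0,0,0],0],
  [-1,[0,0,0],0],
  [-1,[0,0,0],0],
  [-1,[0,0,0],0],
  [-1,[0,0,0],0],
], force=80)

```text
time: 17.98
tool_pos: [532.5, -320.8, 30.1]
tcp_rot: [180.0, -0.1, -3.8]
ft_force: [-0.8, 0.9, 7.1]
finger_gap: 14.2
grip_force: 80.5
```

```bash
python3 - <<'E'
from h import *
st=sense(); print(st["time"],st["tool_pos"],st["tcp_rot"],st["finger_gap"],st["ft_force"])
s=snapshot("top")
p=np.array([533,367.5,45]);R=np.array([[.95,-.312],[.312,.95]])
for d in pinpoint("lever_ball",s)[:1]: print(W(s,d["xyz"]),R@(W(s,d["xyz"])-p)[:2],d["p"])
E
```

```text
17.9833 [ 532.54810155 -320.84264176   30.0514482 ] [ 1.79958958e+02 -7.15249575e-02 -3.79441527e+00] 14.2369358281783 [-0.8229896   0.86134386  7.08105383]
[563.51081454 352.882123   136.63942229] [33.54605143 -4.36760901] 0.5
```

Emit:
play_rows([
  [-1,[0,0,-4],0],
  [-1,[0,0,-8],0],
  [-1,[0,0,-15],0],
  [-1,[0,0,-22],0],
  [-1,[0,0,-25],0],
  [-1,[0,0,-25],0],
  [-1,[0,0,-25],0],
  [-1,[0,0,-22],0],
  [-1,[0,0,-15],0],
  [-1,[0,0,-10],0],
  [-1,[0,0,-4],0],
  [-1,[0,0,0],0],
])

```text
time: 19.08
tool_pos: [532.2, -320.6, 204.8]
tcp_rot: [180.0, -0.1, -3.8]
ft_force: [0.6, 0.0, -1.8]
finger_gap: 14.8
grip_force: 79.3
```

Emit:
play_rows([
  [-1,[0,-5,0],0],
  [-1,[-1,-10,0],0],
  [-1,[-1,-18,0],0],
  [-1,[-1,-24,0],0],
  [-1,[-1.5,-24,0],0],
  [-1,[-1.5,-24,0],0],
  [-1,[-1.5,-24,0],0],
  [-1,[-1.5,-24,0],0],
  [-1,[-1.5,-24,0],0],
  [-1,[-1.5,-24,0],0],
  [-1,[-1.5,-24,0],0],
  [-1,[-1.5,-24,0],0],
])

```text
time: 20.08
tool_pos: [532.2, -68.8, 202.4]
tcp_rot: [-180.0, 0.1, -3.8]
ft_force: [-0.1, 0.1, -2.3]
finger_gap: 14.4
grip_force: 79.3
```

Emit:
play_rows([
  [-1,[-1.5,-24,0],0],
  [-1,[-1.5,-24,0],0],
  [-1,[-1.5,-24,0],0],
  [-1,[-1.5,-24,0],0],
  [-1,[-1.6,-24,0],0],
  [-1,[-1,-18,0],0],
  [-1,[0,-10.5,0],0],
  [-1,[0,-5,0],0],
  [-1,[0,0,0],0.047],
  [-1,[0,0,0],0.047],
  [-1,[0,0,0],0],
  [-1,[0,0,0],0],
])

```text
time: 21.08
tool_pos: [534.8, 82.2, 203.5]
tcp_rot: [180.0, 0.0, -9.1]
ft_force: [-0.0, -0.7, -2.4]
finger_gap: 14.2
grip_force: 79.3
```

```bash
python3 - <<'E'
from h import *
st=sense(); print(st["time"],st["tool_pos"],st["tcp_rot"],st["finger_gap"],st["ft_force"],st["grip_force"])
s=snapshot("wrist");save(s,"k.png");pin(s,["cover_grip","cover","isobox_rim"]);rect(s,"cover",st["tool_pos"][2]-16)
for c in ["top","side"]:
    s=snapshot(c);pin(s,["cover_grip","cover","isobox_rim","lever_ball"])
E
```

```text
21.0833 [534.77743595  82.20039489 203.51486092] [ 1.79975032e+02  4.34375068e-02 -9.13345510e+00] 14.213586807056394 [-0.04219485 -0.65678615 -2.39188444] 79.30415153503418
cover_grip [([536.0, 85.0, 221.0], 0.63)]
cover [([530.0, 84.0, 175.0], 0.95)]
isobox_rim []
cover 0.6 c 532.9 83.5 size 125.4 98.7 yaw -9.2
cover_grip []
cover []
isobox_rim []
lever_ball [([564.0, 354.0, 137.0], 0.72), ([714.0, -208.0, 1.0], 0.54)]
cover_grip [([533.0, 80.0, 218.0], 0.72)]
cover [([538.0, 84.0, 178.0], 0.87), ([533.0, 366.0, -2.0], 0.59)]
isobox_rim [([544.0, 83.0, 60.0], 0.68), ([553.0, 378.0, 96.0], 0.48)]
lever_ball [([570.0, 354.0, 139.0], 0.92)]
```

View pics/k.png

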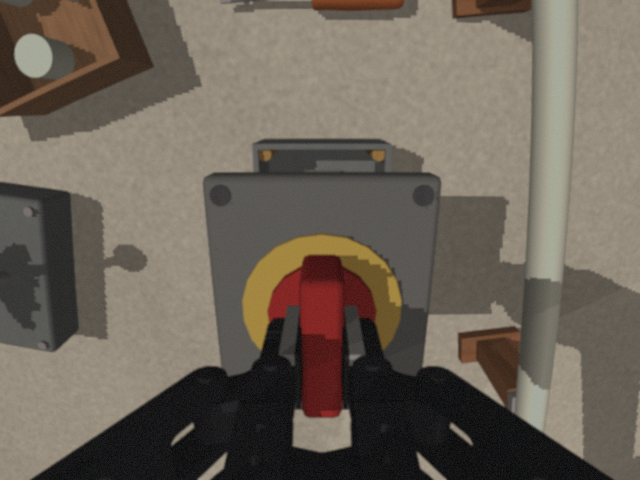

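```bash
python3 - <<'E'
from h import *
s=snapshot("wrist")
R=np.array([[np.cos(.16),-np.sin(.16)],[np.sin(.16),np.cos(.16)]])
for z,c in [(187.5,[[206,174],[439,174]]),(60,[[254.5,141],[390.5,141]])]:
    P=ray(s,c,z)[:,:2]; d=P[1]-P[0]; y=-d/np.linalg.norm(d); x=np.array([y[1],-y[0]])
    print(P,np.linalg.norm(d),np.degrees(np.arctan2(x[1],x[0])),"centre",P.mean(0)-60*x)
E
```

```text
[[601.75040274 121.06797464]
 [586.46570439  26.54032184]] 95.75541314459468 -9.184973281930905 centre [534.87736382  83.38148565]
[[606.67559924 120.9852948 ]
 [591.08779177  24.59135028]] 97.6461585654629 -9.185748374722042 centre [539.65113532  82.36646122]
```

Emit:
play_rows([
  [-1,[1.5,0,5],0],
  [-1,[2,0,10],0],
  [-1,[0,0,15],0],
  [-1,[0,0,15],0],
  [-1,[0,0,15],0],
  [-1,[0,0,13],0],
  [-1,[0,0,10],0],
  [-1,[0,0,6],0],
  [-1,[0,0,4],0],
  [-1,[0,0,2],0],
  [-1,[0,0,0],0],
  [-1,[0,0,0],0],
])

```text
time: 22.88
tool_pos: [539.0, 82.2, 109.7]
tcp_rot: [-180.0, -0.1, -9.2]
ft_force: [-0.5, 0.1, -1.2]
finger_gap: 14.3
grip_force: 79.3
```

```bash
python3 - <<'E'
from h import *
st=sense(); print(st["time"],st["tool_pos"],st["tcp_rot"],st["finger_gap"],st["ft_force"],st["grip_force"])
s=snapshot("wrist");save(s,"l.png");a=s["color"][:,:,::-1];pin(s,["cover_grip","cover","isobox_rim"])
s=snapshot("side");pin(s,["cover_grip","cover","isobox_rim","lever_ball"])
b=cv2.resize(s["color"][220:340,280:400,::-1],None,fx=4,fy=4,interpolation=cv2.INTER_CUBIC)
cv2.imwrite("pics/m.png",np.hstack([a[:,160:480],b]))
E
```

```text
22.8833 [539.02919743  82.21580408 109.67413507] [-1.79985063e+02 -6.35092253e-02 -9.17865372e+00] 14.26157460674062 [-0.46752666  0.08425735 -1.21351299] 79.32968616485596
cover_grip [([541.0, 84.0, 126.0], 0.77)]
cover [([535.0, 83.0, 79.0], 0.69)]
isobox_rim []
cover_grip [([538.0, 81.0, 120.0], 0.56)]
cover [([538.0, 85.0, 82.0], 0.89)]
isobox_rim [([542.0, 82.0, 62.0], 0.56)]
lever_ball [([568.0, 354.0, 139.0], 0.82), ([734.0, 262.0, 2.0], 0.2)]
```

View pics/m.png

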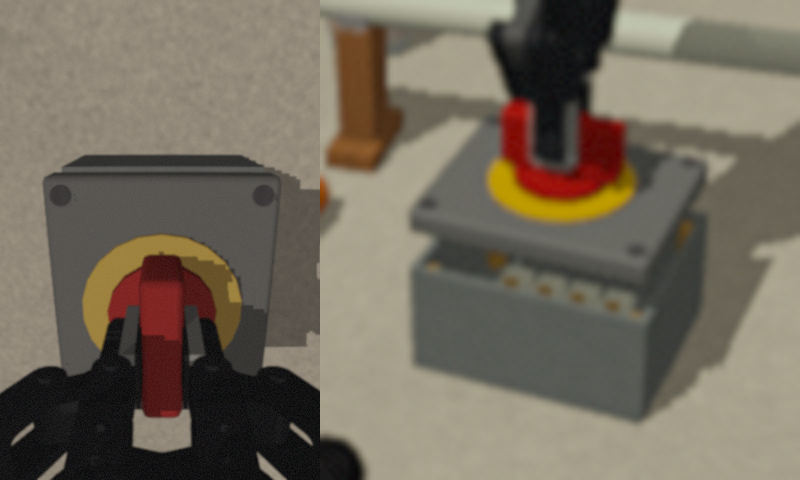

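Emit:
play_rows([
  [-1,[-0.5,0,1],0],
  [-1,[-0.3,0,1],0],
  [-1,[0,0,1],0],
  [-1,[0,0,0],0],
  [-1,[0,0,0],0],
  [-1,[0,0,0],0],
  [-1,[0,0,0],0],
  [-1,[0,0,0],0],
  [-1,[0,0,0],0],
])

```text
time: 24.08
tool_pos: [537.8, 82.3, 106.0]
tcp_rot: [-180.0, -0.0, -9.2]
ft_force: [-0.1, -0.4, -1.6]
finger_gap: 14.5
grip_force: 79.3
```

```bash
python3 - <<'E'
from h import *
st=sense(); print(st["time"],st["tool_pos"],st["tcp_rot"],st["ft_force"],st["grip_force"])
print(hand_in())
E
```

```text
24.0833 [537.7563736   82.3119861  106.04512951] [-1.79997988e+02 -5.22786456e-03 -9.17983208e+00] [-0.08283546 -0.35995826 -1.5854358 ] 79.32681798934937
the job is handed in; nothing more can be done
None
```

I handed the job in at about 24 s: the lever is in the green notch (about 0.95 rad), and the arm is holding the cover still about 16 mm above the isolator box rim, lined up with it; the hand-in returned no verdict, so I can't confirm the result.

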